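# Run the hatch shutter with its hold-to-run key switch

## Robot

A 6-joint arm with a two-finger parallel gripper is mounted at the origin on the work surface. World frame = base frame: x ahead of the robot, y to its left, z up, the work surface at z = 0. Lengths are in m, angles in rad, forces in N, time in s.
With the tool pointing down it reaches from about 0.35 to 0.975 m from the base axis. Payload 7.1 kg.
Tool frame: the origin (TCP) lies between the finger pads; the fingertips stand 17 mm ahead of it and the grasp point (between the pads) lies 2 mm behind it; z points along the fingers, y is the direction in which the jaws open and shut (so a half turn about z gives the same grasp; the last joint's range is limited). The gripper opens to 88 mm and grips with 3 to 60 N. Pads are 20 mm wide; open, the fingers measure 115 mm over their backs; the gripper's body (75 mm by 178 mm) begins 61 mm behind the grasp point.
Start: joints at [-1.324, 0.423, 1.63, -0, 1.089, -0.019], TCP at [0.164, -0.603, 0.24] pointing down, gripper open.
Joint ranges: [-3, 3], [-0.9, 2.11], [0.09, 2.58], [-1.31, 4.45], [0.11, 2.69], [-2.54, 2.54]. Speed limits (rad/s): [2.39, 2.39, 3.01, 3.14, 3.14, 3.14].

## Interface

Orientations are given as a unit quaternion [w, x, y, z].
In Python, from station import manip gives the robot as it stands. The module is installed in compiled form; this text tells all that it offers.
- The arm moves only by the shell command python3 -m jog 'ROWS'. ROWS is JSON, a list of rows, each an object with "rotation": the turn, a rotation vector about the tool's x, y, z in degrees, a list of three; "xyz": the shift along the tool's x, y, z in mm, a list of three; "grip": the finger opening in mm, from 0 to 87.8. A call has 1 to 20 rows; each row shifts and turns the commanded pose from where the row before left it, along the tool's axes as they then stand; what a row does not reach is not made up. A row lasts 1/12 s, in which the tool goes at most 41.7 mm and 7.16 degrees, less where a joint would pass 70% of its speed; a pose out of reach is approached as far as the arm can. A call with a gripper value outside its range is refused whole. The fingers move at their own pace and stop on an object; the grip force is fixed at half the most. Time passes only in rows, so rows that do not move let the fingers close. It gives the time, the measured TCP pose, the force and the opening at its end, in the units of the state.
- manip.read_state(): the state, without advancing time (a new reading comes with each control period).
- manip.snapshot(name): name is "scene" or "top" or "wrist"; returns (picture, depth): 384x512x3 uint8, red, green, blue; 384x512 float32, m along the optical axis (not along the pixel's ray), 0 where there is no reading.
- manip.camera_params(name): a dict with "fx", "fy", "cx", "cy" (pixels), "k1" (the pictures are not rectified: a ray, as slopes to the right and down, at radius r is drawn at 1 + k1 r^2 times it, then the intrinsics apply), "rvec" (rotation vector, rad) and "tvec" (3), from world to camera coordinates, as OpenCV has them; the wrist camera has in their place "mount" (4x4, takes a point from camera to tool coordinates, whose origin is the TCP and whose axes are the flange's). Camera axes: x right, y down, z forward; pixel columns grow to the right and rows downward; lengths in m; the calibration is good to about 2 mm. A picture is of the moment at which its call begins: read the wrist's pose just before it. camera_params takes no time and is no camera call.
- manip.finish_job(): hands the job in, once; it reports no verdict.
The state is a dict: "clock": time; "joint_pos": joint angles; "joint_vel": joint speeds; "joint_torque": joint torques, N m; "ee_pos": TCP position; "orientation": TCP orientation; "force": force on the tool from outside, world axes, zero at the start; "moment": the same for the moment, N m; "grip_width": finger opening in m.
Only numpy, scipy, OpenCV 4.12 (cv2) and the standard library are available. Lean on these libraries where they do the work, as an engineer would, in place of code of your own. Each camera call takes 0.05 s, during which the arm holds its last target.

## Task

Open up the stall: take the big key with the rectangular head off its peg on the hook rail and work it down into the key switch on the shutter control box, past its sticky pins, until it is fully home, then turn it a quarter turn clockwise against the spring and keep it there. The shutter only runs while the key is held turned, so finish still gripping the key, fully home and turned. Leave everything else hanging and standing as it is.

Things in the scene. Friction and masses are not known exactly. Their poses are not given: they have to be found in the camera images.
- key_head (a point): The switch key, hanging blade down on one of the rail's three pegs (which one varies). Point: centre of its black moulded rectangular head, 28 mm wide (key's y) x 38 mm high (z) x 8 mm thick (x); pinch it across the 28 mm. Key's z runs from tip up to head. In the head a hanging slot, 16 wide x 12 mm high, top edge 14 mm above this point. The key is 76.5 mm long, 45 g (varies), and works either way round.
- key_tip (a point): Lower end of the switch key's blade, 57.5 mm below the head's centre; axes as the key's. The steel blade is 38.5 mm long, 10 mm wide (y), 4 mm thick (x), with an 18 mm wide shoulder under the head, a round 4 mm waist 17.5 to 25 mm above the tip, and the last 5.5 mm tapering to 4 x 2 mm.
- keyway (a point): Centre of the keyway's mouth in the brass plug's face, 79 mm above the table; z up. The keyway is a vertical slot, 11.5 mm long along this point's y, 5.5 mm across along x while unturned, with a 2.5 mm bevelled lead-in; a steel collar 29 mm across stands 1 mm proud around it. A solid floor lies 32.5 mm below the mouth: fully home, the key's tip stands on it and the head's underside is 6 mm above the plug.
- key_switch (a joint): Angle of the plug: 0 at the start, grows clockwise seen from above, stop at 1.57. A spring turns it back (0.03 N m at 0, 0.12 at the stop). The key has up to 0.2 rad of play in the slot. Two spring pins 18 and 24 mm down the keyway grip the blade's edges: passing takes 5 to 20 N, small turns to and fro help. A ward bars turning unless the key is within 2.5 mm of home.
- shutter_box: Grey shutter control box, fixed, 95 (x) x 140 (y) x 72 mm high, origin under its centre, axes as the keyway's. The key switch stands on its flat top at y = +32 mm, its collar 8 mm high; a black stop button, 32 mm across and 20 mm high, at y = -40 mm. A conduit leaves its +x side and bends down into the table.
- hook_rail: Fixed wooden hook rail: foot 70 x 270 x 14 mm, two end posts with a level bar (16 mm thick, 86 to 118 mm above the table) along its back. Origin under the foot's middle, y along the rail. Three steel pegs, 5 mm thick, leave the bar's front face (x = +5 mm) along -x at y = -85, 0, +85 mm, axes 104 mm above the table, ending 46 mm out in an 8 mm ball. Things hang 26 mm out: raise 3 to 4 mm, draw out along -x.
- small_key_mid (a point): Small steel padlock key with a round wire bow 22 mm across, 51 mm long, hanging on another peg (not the one wanted); point at 30 mm above its tip.
- opener_mid (a point): Flat steel bar opener, 34 x 88 x 4 mm, hanging on the third peg; point at its middle.
- bottle_a_mid (a point): Pale squeeze bottle, 56 mm across, 142 mm high with its nozzle; point 50 mm above its foot.
- bottle_b_mid (a point): Dark squeeze bottle, same size; point 50 mm above its foot.
- shaker_mid (a point): Metal shaker, 46 mm across, 94 mm high; point at mid height.
- bowl: Small steel bowl, 100 mm across, 45 mm high; origin under its centre.
- crock_mid (a point): White crock with a wooden lid, 74 mm across, 107 mm high; point 50 mm above its foot.
Mind the look-alikes: they are no part of the job. Of the things that look like the part that bears key_head, the middle-sized one is meant. Several things have the shape of the shutter_box; the one meant has the colours described above.

How it is judged:
On the way, in this order (a step that is already met when the one before it is completed fails the run):
1. the key is taken off its peg and held in the gripper (contact force between the fingers and key above 1 N and distance of key_head from where it was at the start of the episode above 0.05 m and contact force between key and hook_rail below 0.01 N), for 0.1 s.
2. the key is fully home in the key switch, not yet turned (z of key_tip in the frame of keyway below -0.03 m and horizontal distance between key_tip and keyway below 0.004 m and angle between key_tip's own z axis and vertical below 0.12 rad and value of joint key_switch below 0.4 rad), for 0.1 s.
At the end, for the whole second after the job is handed in: The key stands in the keyway, tip at least 30 mm below the mouth (home is 32.5), within 4 mm of the axis, tilted under 0.12 rad; the plug stays turned clockwise past 1.15 rad (stop at 1.57) through the last second; the fingers still press on the key with over 1 N (z of key_tip in the frame of keyway below -0.03 m and horizontal distance between key_tip and keyway below 0.004 m and angle between key_tip's own z axis and vertical below 0.12 rad and value of joint key_switch above 1.15 rad and contact force between the fingers and key above 1 N); the arm keeps its last pose, push and grip.
It fails at once if a bystander on the table (bottle, shaker, crock or bowl) is moved more than 30 mm (distance of any of bottle_a_mid, bottle_b_mid, shaker_mid, crock_mid, bowl from where it was at the start of the episode above 0.03 m).
It fails at once if the small key or the opener is taken or knocked off its peg (moved more than 40 mm) (distance of any of small_key_mid, opener_mid from where it was at the start of the episode above 0.04 m).
It also fails if it takes over 56 s, if anything falls off the work surface, if the arm or the gripper's body presses on something with over 40 N, if the wrist force passes 120 N, or if a joint passes its speed limit or range.

## Working session

There is one attempt and no reset: what is moved stays moved. The work goes in short steps, Python scripts to look and compute and a shell command to move; the robot and the scene stay as the last step left them, time stands still between calls to the robot, and variables do not carry over. Pictures are saved under pics/ and viewed, and the job is handed in when it is done.

```bash
mkdir -p pics; cat > h.py <<'E'
import numpy as np, cv2, json
from station import manip
from scipy.spatial.transform import Rotation as R
def snap(n,tag):
    s=manip.read_state(); p,d=manip.snapshot(n); cv2.imwrite(f'pics/{tag}.png',p[:,:,::-1]); np.savez(f'pics/{tag}.npz',p=p,d=d,pos=s['ee_pos'],q=s['orientation']); return p,d
def cam(n,pos=None,q=None):
    c=manip.camera_params(n)
    if 'mount' in c:
        M=np.array(c['mount']); T=np.eye(4); T[:3,:3]=R.from_quat(np.r_[q[1:],q[0]]).as_matrix(); T[:3,3]=pos
        W=T@M
    else:
        Rm=cv2.Rodrigues(np.array(c['rvec'],float))[0]; W=np.eye(4); W[:3,:3]=Rm.T; W[:3,3]=-Rm.T@np.array(c['tvec']).ravel()
    return c,W
def ray(c,W,u,v):
    xd=(u-c['cx'])/c['fx']; yd=(v-c['cy'])/c['fy']; x,y=xd,yd
    for _ in range(20):
        k=1+c['k1']*(x*x+y*y); x,y=xd/k,yd/k
    return W[:3,3],W[:3,:3]@np.array([x,y,1.]),
def load(n,tag):
    z=np.load(f'pics/{tag}.npz'); c,W=cam(n,z['pos'],z['q']); return z['p'],z['d'],c,W
def onz(c,W,u,v,h):
    o,r=ray(c,W,u,v); return o+r*(h-o[2])/r[2]
def pt(c,W,d,u,v):
    o,r=ray(c,W,u,v); return o+r*d[int(round(v)),int(round(u))]
def proj(c,W,P):
    p=W[:3,:3].T@(np.array(P)-W[:3,3]); x,y=p[0]/p[2],p[1]/p[2]; k=1+c['k1']*(x*x+y*y)
    return c['fx']*x*k+c['cx'],c['fy']*y*k+c['cy']
E
python3 - <<'E'
from h import *
for n in('scene','top','wrist'):
    p,d=snap(n,n+'0'); c=manip.camera_params(n); print(n,{k:np.round(v,3).tolist() for k,v in c.items()})
s=manip.read_state(); print(s)
E
```

```text
scene {'fx': 398.367, 'fy': 398.367, 'cx': 262.051, 'cy': 191.931, 'k1': -0.077, 'rvec': [2.246, 1.263, -0.417], 'tvec': [-0.322, -0.302, 1.235]}
top {'fx': 374.17, 'fy': 374.17, 'cx': 255.699, 'cy': 193.237, 'k1': -0.067, 'rvec': [2.171, -2.215, 0.118], 'tvec': [0.045, 0.544, 0.856]}
wrist {'fx': 292.354, 'fy': 292.354, 'cx': 255.367, 'cy': 193.129, 'k1': -0.004, 'mount': [[0.001, -0.969, -0.249, 0.067], [1.0, 0.001, 0.0, -0.0], [-0.0, -0.249, 0.969, -0.145], [0.0, 0.0, 0.0, 1.0]]}
{'clock': 0.15, 'joint_pos': array([-1.32400253e+00,  4.23663986e-01,  1.63047379e+00, -2.69103777e-06,
        1.08861888e+00, -1.90240783e-02]), 'joint_vel': array([ 0.00075776, -0.00178253, -0.00157407,  0.00147661, -0.00054243,
        0.00132435]), 'joint_torque': array([ 5.97299550e-04, -5.44982064e+01, -2.73919237e+01,  6.43489184e-02,
        2.04318232e-02, -3.79088453e-05]), 'ee_pos': array([ 0.16409865, -0.60265894,  0.23909706]), 'orientation': array([-5.78097398e-04,  9.91180351e-01,  1.32518576e-01, -6.73221716e-05]), 'force': array([ 0.09511503, -0.25695282,  0.04723598]), 'moment': array([-0.01293817,  0.02645146, -0.02241398]), 'grip_width': 0.08796842916018414}
```

View pics/scene0.png

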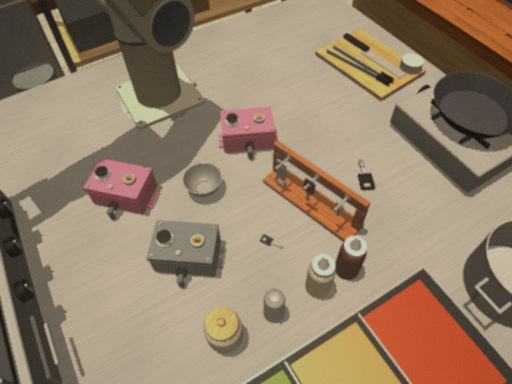

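View pics/top0.png

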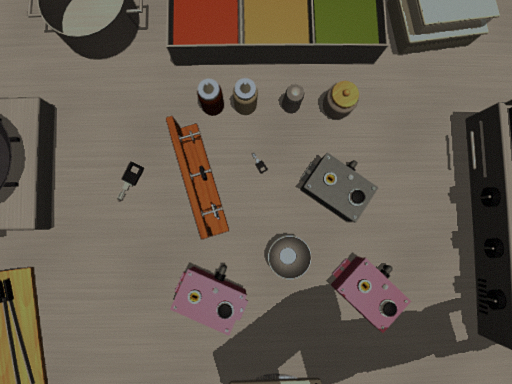

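View pics/wrist0.png

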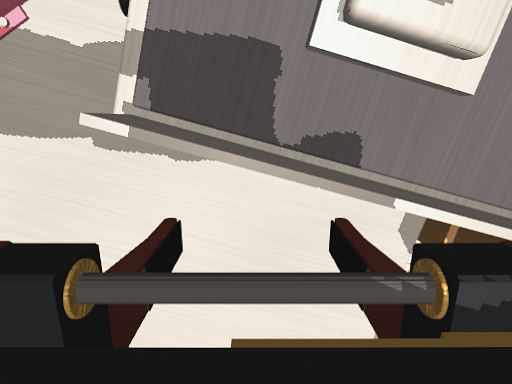

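```bash
python3 - <<'E'
from h import *
p,d,c,W=load('top','top0'); q,e,c2,W2=load('scene','scene0')
a=cv2.resize(p[105:245,150:240],None,fx=4,fy=4,interpolation=2)
b=cv2.resize(q[140:240,255:375],None,fx=3.6,fy=3.6,interpolation=2)
im=np.zeros((600,800,3),np.uint8); im[:560,:360]=a; im[:360,365:365+432]=b
cv2.imwrite('pics/crop1.png',im[:,:,::-1])
a=cv2.resize(p[140:230,290:390],None,fx=5,fy=5,interpolation=2)
cv2.imwrite('pics/crop2.png',a[:,:,::-1])
for n,(u,v,h) in dict(boxplug=(330,179,.08),button=(358,197,.092),bowl=(289,256,.03),key1=(134,172,0),key2=(262,168,0),pink1=(195,297,.08),pink2=(364,286,.08),railA=(168,118,.118),railB=(206,236,.118),crock=(344,92,.107)).items(): print(n,onz(c,W,u,v,h).round(3),pt(c,W,d,u,v).round(3))
print(W[:3,3],W2[:3,3])
E
```

```text
boxplug [ 0.568 -0.13   0.08 ] [ 0.57  -0.134  0.062]
button [ 0.526 -0.187  0.092] [ 0.526 -0.186  0.095]
bowl [ 0.397 -0.039  0.03 ] [ 0.395 -0.042  0.005]
key1 [0.603 0.326 0.   ] [ 0.603  0.326 -0.   ]
key2 [0.607 0.017 0.   ] [0.607 0.017 0.002]
pink1 [0.319 0.171 0.08 ] [0.317 0.172 0.07 ]
pink2 [ 0.332 -0.197  0.08 ] [ 0.329 -0.203  0.061]
railA [0.7   0.219 0.118] [0.7   0.219 0.12 ]
railB [0.45  0.141 0.118] [0.45  0.141 0.12 ]
crock [ 0.757 -0.163  0.107] [ 0.757 -0.162  0.107]
[0.47389585 0.05804247 0.89621878] [ 0.9955209  -0.21317452  0.82680232]
```

View pics/crop1.png

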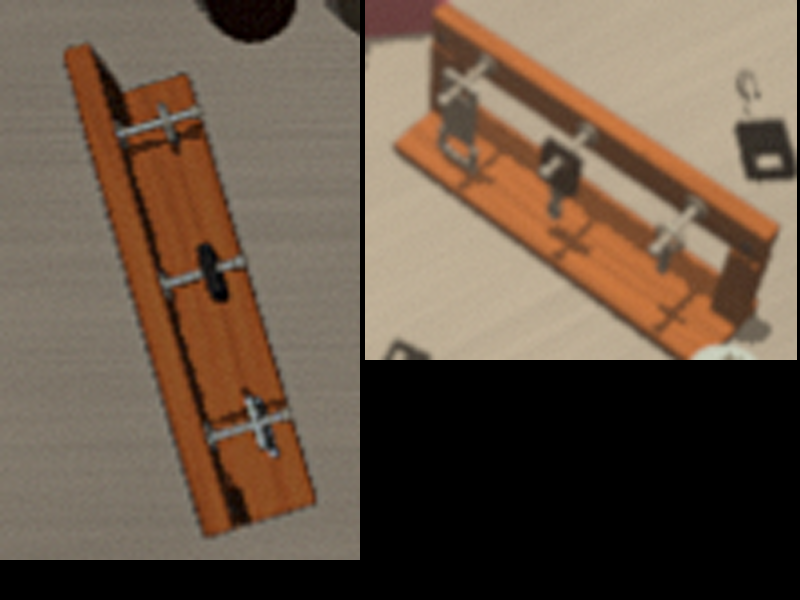

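View pics/crop2.png

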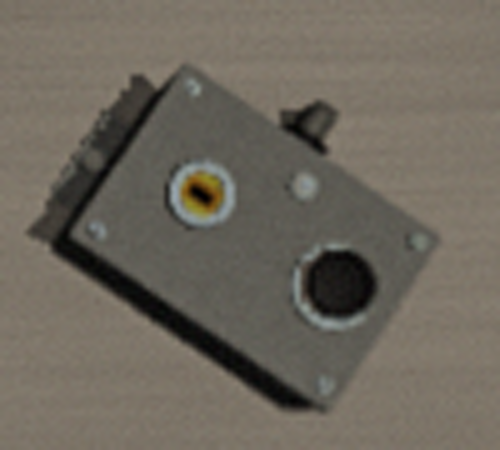

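The scene has three key-like things. The hanging one is on the middle peg at top (203,173) / scene (310,186). The large loose one is at top (131,178) and the small loose one at top (259,163). The hanging one is the middle-sized key, and it hangs blade down with a black rectangular head with a slot. Its neighbours are the opener (top 214,211) and the small steel key (top 191,136).

There are three boxes: grey at top (338,187), pink at (210,299) and pink at (370,292). The grey one is meant, with its brass plug at (330,179).

Next I measure the rail and box axes.

```bash
python3 - <<'E'
from h import *
p,d,c,W=load('top','top0')
hsv=cv2.cvtColor(p,cv2.COLOR_RGB2HSV)
# brass plug
m=cv2.inRange(hsv,(15,120,90),(35,255,255)); m[:, :310]=0;m[:165]=0;m[200:]=0;m[:,350:]=0
ys,xs=np.nonzero(m); print('plug px',xs.mean(),ys.mean(),len(xs)); P=onz(c,W,xs.mean(),ys.mean(),.079)
b=(p.max(2)<45); bb=np.zeros_like(b); bb[186:208,346:370]=b[186:208,346:370]
ys,xs=np.nonzero(bb); B=onz(c,W,xs.mean(),ys.mean(),.092); print('btn px',xs.mean(),ys.mean(),len(xs))
print(P,B,np.linalg.norm((P-B)[:2]),'yaw y',np.degrees(np.arctan2(*(P-B)[1::-1])))
# black head
b=(p.max(2)<60); bb=np.zeros_like(b); bb[160:184,196:212]=b[160:184,196:212]
ys,xs=np.nonzero(bb); K=onz(c,W,xs.mean(),ys.mean(),.108); print('key px',xs.mean(),ys.mean(),len(xs),K)
# bar top: orange pts with height .112..
o=cv2.inRange(hsv,(3,120,60),(18,255,255)); ys,xs=np.nonzero(o)
Q=np.array([pt(c,W,d,u,v) for u,v in zip(xs,ys)]); k=(Q[:,2]>.112)&(Q[:,2]<.126)&(Q[:,0]>.4)&(Q[:,0]<.75)
u=np.stack([xs,ys],1)[k].astype(np.float32); r=cv2.minAreaRect(u); bx=cv2.boxPoints(r)
for q in bx: print(onz(c,W,*q,.118))
print('stove max', max(pt(c,W,d,u,v)[2] for u in range(450,510,5) for v in range(100,340,5)))
E
```

```text
plug px 330.0 178.3170731707317 41
btn px 357.5422535211268 196.21830985915494 142
[ 0.56986495 -0.12991007  0.079     ] [ 0.52802939 -0.18624813  0.092     ] 0.0701725823493916 yaw y 53.40312599237377
key px 202.79661016949152 172.94915254237287 59 [0.5827076  0.14752704 0.108     ]
[0.70118025 0.22726726 0.118     ]
[0.7125324  0.18788686 0.118     ]
[0.45531685 0.11389883 0.118     ]
[0.44464553 0.15228924 0.118     ]
stove max 0.8962187784187471
```

The plug-to-button distance is 70 mm against a nominal 72, and the axes are consistent. I move over the box for a wrist view.

```bash
python3 -m jog '[{"rotation":[0,0,0],"xyz":[0,0,-15],"grip":87},{"rotation":[0,0,0],"xyz":[10,-7,-15],"grip":87},{"rotation":[0,0,0],"xyz":[25,-17,0],"grip":87},{"rotation":[0,0,0],"xyz":[30,-20,0],"grip":87},{"rotation":[0,0,0],"xyz":[30,-20,0],"grip":87},{"rotation":[0,0,0],"xyz":[30,-20,0],"grip":87},{"rotation":[0,0,0],"xyz":[30,-20,0],"grip":87},{"rotation":[0,0,0],"xyz":[30,-20,0],"grip":87},{"rotation":[0,0,0],"xyz":[30,-20,0],"grip":87},{"rotation":[0,0,0],"xyz":[30,-20,0],"grip":80},{"rotation":[0,0,0],"xyz":[30,-20,0],"grip":70},{"rotation":[0,0,0],"xyz":[30,-20,0],"grip":60},{"rotation":[0,0,0],"xyz":[30,-20,0],"grip":60},{"rotation":[0,0,0],"xyz":[30,-20,0],"grip":60},{"rotation":[0,0,0],"xyz":[30,-20,0],"grip":60},{"rotation":[0,0,0],"xyz":[30,-20,0],"grip":60},{"rotation":[0,0,0],"xyz":[30,-20,0],"grip":60},{"rotation":[0,0,0],"xyz":[30,-20,0],"grip":60},{"rotation":[0,0,0],"xyz":[20,-15,0],"grip":60},{"rotation":[0,0,0],"xyz":[9,-6,0],"grip":60}]' && python3 -m jog '[{"rotation":[0,0,-7],"xyz":[0,0,0],"grip":60},{"rotation":[0,0,-7],"xyz":[0,0,0],"grip":60},{"rotation":[0,0,-7],"xyz":[0,0,0],"grip":60},{"rotation":[0,0,-7],"xyz":[0,0,0],"grip":60},{"rotation":[0,0,-7],"xyz":[0,0,0],"grip":60},{"rotation":[0,0,-7],"xyz":[0,0,0],"grip":60},{"rotation":[0,0,-7],"xyz":[0,0,0],"grip":60},{"rotation":[0,0,-7],"xyz":[0,0,0],"grip":60},{"rotation":[0,0,-7],"xyz":[0,0,0],"grip":60},{"rotation":[0,0,-7],"xyz":[0,0,0],"grip":60},{"rotation":[0,0,-7],"xyz":[0,0,0],"grip":60},{"rotation":[0,0,-7],"xyz":[0,0,0],"grip":60},{"rotation":[0,0,-7],"xyz":[0,0,0],"grip":60},{"rotation":[0,0,-7],"xyz":[0,0,0],"grip":60},{"rotation":[0,0,-7],"xyz":[0,0,0],"grip":60},{"rotation":[0,0,-7],"xyz":[0,0,0],"grip":60},{"rotation":[0,0,-7],"xyz":[0,0,0],"grip":60},{"rotation":[0,0,-7],"xyz":[0,0,0],"grip":60},{"rotation":[0,0,-2],"xyz":[0,0,20],"grip":60},{"rotation":[0,0,0],"xyz":[0,0,0],"grip":60}]'
python3 - <<'E'
from h import *
snap('wrist','w1'); s=manip.read_state(); print(s['clock'],s['ee_pos'],s['orientation'],s['joint_pos'])
E
```

```text
clock: 1.82
ee_pos: [0.5711, -0.1325, 0.2694]
orientation: [-0.0, 0.991, 0.134, 0.0]
force: [-0.2, 0.2, -0.2]
grip_width: 0.0599
clock: 3.48
ee_pos: [0.5675, -0.1353, 0.247]
orientation: [-0.002, 0.315, 0.949, -0.0]
force: [-0.5, -0.4, -0.5]
grip_width: 0.0598
3.5333 [ 0.56793341 -0.13533136  0.24813606] [-1.97755573e-03  3.16161325e-01  9.48703356e-01 -2.21492284e-04] [-2.54220979e-01  3.55132691e-01  1.71334564e+00 -1.99148066e-04
  1.07709030e+00 -1.18156022e+00]
```

View pics/w1.png

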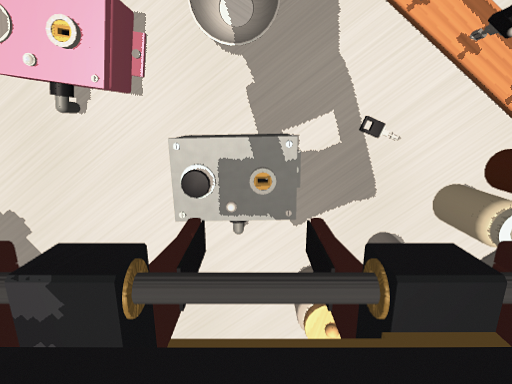

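The wrist view shows the grey box squarely: the plug's brass face is at (263,181), the button at (196,182), and the slot runs horizontally.

```bash
python3 - <<'E'
from h import *
p,d,c,W=load('wrist','w1')
cv2.imwrite('pics/c3.png',cv2.resize(p[155:210,235:295],None,fx=10,fy=10,interpolation=2)[:,:,::-1])
hsv=cv2.cvtColor(p,cv2.COLOR_RGB2HSV)
m=cv2.inRange(hsv,(8,110,60),(35,255,255)); mm=np.zeros_like(m); mm[165:196,246:280]=m[165:196,246:280]
cs,_=cv2.findContours(mm,0,1); k=max(cs,key=cv2.contourArea); (u,v),r=cv2.minEnclosingCircle(k); e=cv2.fitEllipse(k); print(u,v,r,e)
for uv in((u,v),e[0]): P=onz(c,W,*uv,.079); print(P)
dk=np.zeros_like(m); 
z=np.zeros_like(m); cv2.drawContours(z,[k],-1,255,-1); sl=(z>0)&(p[:,:,0]<90); ys,xs=np.nonzero(sl); print('slot',xs.mean(),ys.mean(),len(xs), xs.min(),xs.max(),ys.min(),ys.max(),onz(c,W,xs.mean(),ys.mean(),.078))
b=np.zeros_like(sl); b[160:205,174:216]=p[160:205,174:216].max(2)<60; ys,xs=np.nonzero(b); (u,v),r=cv2.minEnclosingCircle(np.stack([xs,ys],1).astype(np.float32)); print('btn',u,v,r); B=onz(c,W,u,v,.090)
print(B,np.linalg.norm((P-B)[:2]),np.degrees(np.arctan2(*(P-B)[1::-1])))
# box top corner edges
for q in [(169,137),(299,136),(297,220),(173,221)]: print(q,onz(c,W,*q,.072),pt(c,W,d,*q))
E
```

```text
262.3461608886719 180.88461303710938 8.908736228942871 ((262.3678894042969, 180.93775939941406), (16.60017967224121, 17.29291534423828), 96.15087127685547)
[ 0.56956403 -0.1284737   0.079     ]
[ 0.56962591 -0.12848974  0.079     ]
slot 262.0285714285714 180.45714285714286 35 258 267 179 182 [ 0.56915047 -0.12857607  0.078     ]
btn 195.19102478027344 183.1710968017578 14.168502807617188
[ 0.52724032 -0.18571745  0.09      ] 0.07121481221475993 53.474573403172485
(169, 137) [ 0.47188877 -0.18136939  0.072     ] [ 0.46262315 -0.20052101  0.00085662]
(299, 136) [ 0.55465024 -0.06839502  0.072     ] [ 0.56400261 -0.06228782 -0.00084833]
(297, 220) [ 0.63182382 -0.12440438  0.072     ] [ 6.58453542e-01 -1.30975580e-01 -6.17732847e-05]
(173, 221) [ 0.547283   -0.24027844  0.072     ] [ 0.5549478  -0.27325419 -0.00074891]
```

View pics/c3.png

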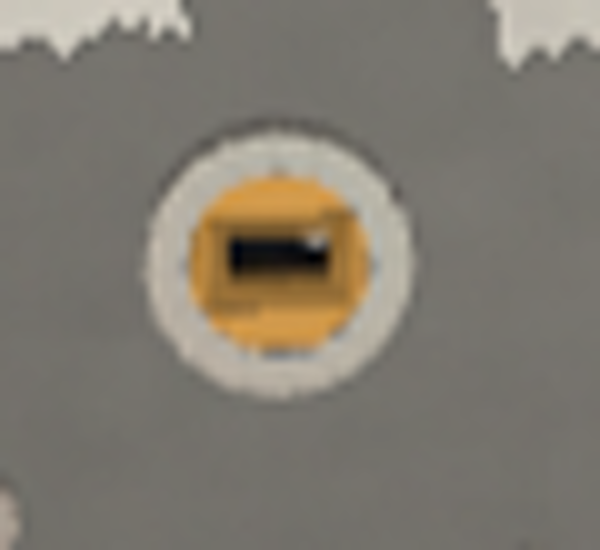

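```bash
python3 -m jog '[{"rotation":[0,0,0],"xyz":[8,12,0],"grip":60},{"rotation":[0,0,0],"xyz":[16,23,0],"grip":60},{"rotation":[0,0,0],"xyz":[16,23,0],"grip":60},{"rotation":[0,0,0],"xyz":[16,24,0],"grip":60},{"rotation":[0,0,0],"xyz":[16,24,0],"grip":60},{"rotation":[0,0,0],"xyz":[16,24,0],"grip":60},{"rotation":[0,0,0],"xyz":[16,24,0],"grip":60},{"rotation":[0,0,0],"xyz":[16,24,0],"grip":60},{"rotation":[0,0,0],"xyz":[16,24,0],"grip":60},{"rotation":[0,0,0],"xyz":[13,21,0],"grip":60},{"rotation":[0,0,0],"xyz":[8,12,0],"grip":60},{"rotation":[0,0,6.1],"xyz":[0,0,0],"grip":60},{"rotation":[0,0,6.1],"xyz":[0,0,0],"grip":60},{"rotation":[0,0,6.1],"xyz":[0,0,0],"grip":60},{"rotation":[0,0,6.1],"xyz":[0,0,0],"grip":60},{"rotation":[0,0,6.1],"xyz":[0,0,0],"grip":60},{"rotation":[0,0,6.1],"xyz":[0,0,0],"grip":60},{"rotation":[0,0,0],"xyz":[0,0,0],"grip":60},{"rotation":[0,0,0],"xyz":[0,0,0],"grip":60}]'
python3 - <<'E'
from h import *
p,d=snap('wrist','w2'); s=manip.read_state(); print(s['clock'],s['ee_pos'],s['orientation'],s['joint_pos'])
cv2.imwrite('pics/c4.png',cv2.resize(p[100:250,155:355],None,fx=4,fy=4,interpolation=2)[:,:,::-1])
E
```

```text
clock: 5.12
ee_pos: [0.5844, 0.1471, 0.2501]
orientation: [0.0, 0.596, 0.803, 0.0]
force: [-0.1, -0.4, -0.1]
grip_width: 0.06
5.1667 [0.58443547 0.14716115 0.25005722] [1.26353774e-04 5.96274379e-01 8.02780688e-01 1.28224024e-04] [ 2.26938825e-01  3.78898367e-01  1.67240730e+00 -2.96371046e-05
  1.08992791e+00 -6.61394329e-02]
```

View pics/c4.png

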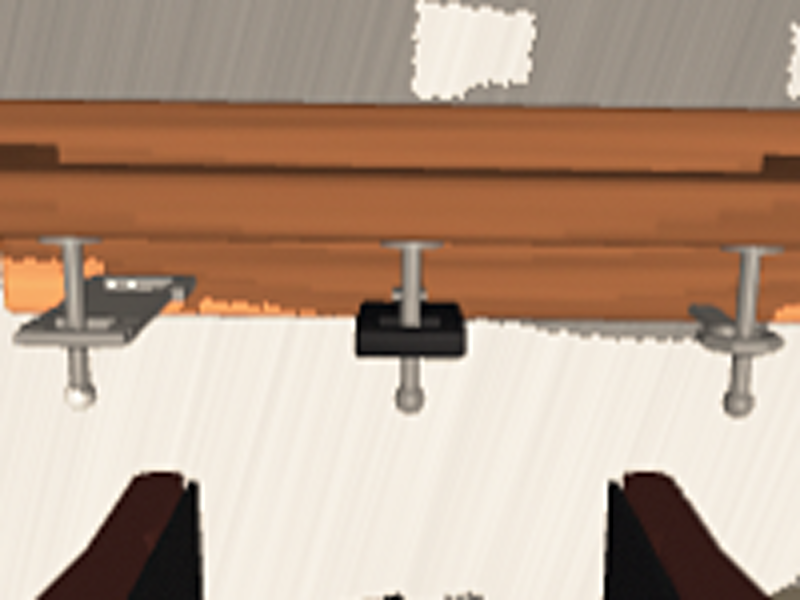

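The crop confirms the hanging key is on the middle peg: a black slotted head at crop (411,330), with the opener on the left and the wire-bow key on the right. Now the offset.

```bash
python3 - <<'E'
from h import *
p,d,c,W=load('wrist','w2')
z=np.load('pics/w2.npz'); 
def C(x,y,h): return onz(c,W,155+x/4-.4,100+y/4-.4,h)
f=C(411.5,355,.1115); r=C(411.5,325,.1115); l=C(358,352,.1115); rr=C(465,355,.1115)
print('front',f,'rear',r,'thick',np.linalg.norm(f-r),'width',np.linalg.norm(l-rr),'yaw',np.degrees(np.arctan2(*(rr-l)[1::-1])))
b=[C(80,397,.104),C(410,400,.104),C(738,403,.104)]; print('balls',b,np.linalg.norm(b[0]-b[2]),np.degrees(np.arctan2(*(b[2]-b[0])[1::-1])))
a=np.radians(16.7); nx=np.array([-np.sin(a),np.cos(a),0]) # rail +x
bar=[C(72,240,.104),C(412,243,.104),C(752,247,.104)]
print('base',bar, 'peg length',[(x-y)@nx for x,y in zip(bar,b)])
K=b[1]+nx*.020; print('K from ball',K, 'K from base',bar[1]-nx*.026,'K top',(f+r)/2)
u=np.arange(240,276); print('depth head', d[186,250:268].round(4)); print(pt(c,W,d,250,186),pt(c,W,d,266,186),pt(c,W,d,250,178))
T=R.from_quat(np.r_[z['q'][1:],z['q'][0]]).as_matrix()
print('tool off', T.T@((f+r)/2-z['pos']), T.T@(b[1]+nx*.020-z['pos']))
E
```

```text
front [0.58574247 0.14740812 0.1115    ] rear [0.58351863 0.15470712 0.1115    ] thick 0.007630259922025411 width 0.02665082857813147 yaw 15.201041832125544
balls [array([0.50766466, 0.11024508, 0.104     ]), array([0.58941981, 0.13417296, 0.104     ]), array([0.67076191, 0.15797025, 0.104     ])] 0.16993647688034097 16.310418429743997
base [array([0.49664032, 0.14937074, 0.104     ]), array([0.5780555 , 0.17322928, 0.104     ]), array([0.6596317, 0.1968973, 0.104    ])] peg length [np.float64(0.04064339503789594), np.float64(0.040674675891311685), np.float64(0.04048358490539909)]
K from ball [0.5836726  0.15332941 0.104     ] K from base [0.58552688 0.1483259  0.104     ] K top [0.58463055 0.15105762 0.1115    ]
depth head [0.2919 0.2903 0.2909 0.2898 0.2909 0.291  0.2909 0.2899 0.2921 0.2911
 0.2903 0.2898 0.2898 0.2906 0.2912 0.2917 0.291  0.2896]
[0.57799057 0.14726873 0.11025022] [0.59319344 0.1520795  0.11110621] [0.57648065 0.1510242  0.08988805]
tool off [0.00369241 0.0012906  0.13861648] [0.00614461 0.00102654 0.1461162 ]
```

```bash
python3 -m jog '[{"rotation":[0,0,0.8],"xyz":[3.8,1.3,5],"grip":60},{"rotation":[0,0,0],"xyz":[0,0,15],"grip":60},{"rotation":[0,0,0],"xyz":[0,0,15],"grip":60},{"rotation":[0,0,0],"xyz":[0,0,15],"grip":60},{"rotation":[0,0,0],"xyz":[0,0,15],"grip":60},{"rotation":[0,0,0],"xyz":[0,0,15],"grip":60},{"rotation":[0,0,0],"xyz":[0,0,15],"grip":60},{"rotation":[0,0,0],"xyz":[0,0,15],"grip":60},{"rotation":[0,0,0],"xyz":[0,0,15],"grip":60},{"rotation":[0,0,0],"xyz":[0,0,15],"grip":60},{"rotation":[0,0,0],"xyz":[0,0,10],"grip":60},{"rotation":[0,0,0],"xyz":[0,0,5],"grip":60},{"rotation":[0,0,0],"xyz":[0,0,0],"grip":60},{"rotation":[0,0,0],"xyz":[0,0,0],"grip":60}]'
python3 - <<'E'
from h import *
p,d=snap('wrist','w3')
cv2.imwrite('pics/c5.png',cv2.resize(p[150:300,155:355],None,fx=4,fy=4,interpolation=2)[:,:,::-1])
s=manip.read_state(); print(s['ee_pos'])
E
```

```text
clock: 6.33
ee_pos: [0.5848, 0.1512, 0.0948]
orientation: [0.0, 0.603, 0.798, 0.0]
force: [-0.3, -0.4, 1.3]
grip_width: 0.0598
[0.58506287 0.15127991 0.09528435]
```

View pics/c5.png

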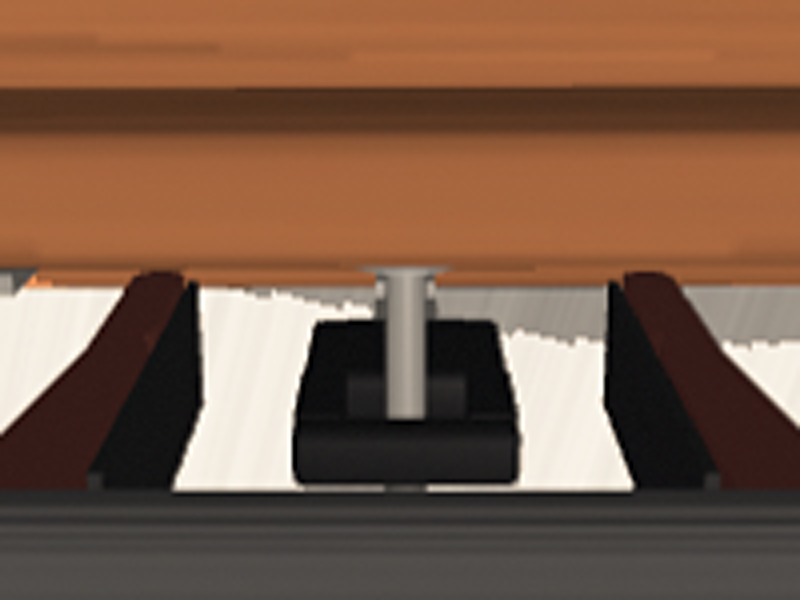

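The head at crop (406,450) is centred between the pads. Now I close.

```bash
python3 -m jog '[{"rotation":[0,0,0],"xyz":[0,0,0],"grip":40},{"rotation":[0,0,0],"xyz":[0,0,0],"grip":30},{"rotation":[0,0,0],"xyz":[0,0,0],"grip":15},{"rotation":[0,0,0],"xyz":[0,0,0],"grip":10},{"rotation":[0,0,0],"xyz":[0,0,0],"grip":10},{"rotation":[0,0,0],"xyz":[0,0,0],"grip":10},{"rotation":[0,0,0],"xyz":[0,0,0],"grip":10}]'
```

```text
clock: 6.97
ee_pos: [0.5847, 0.1511, 0.0949]
orientation: [0.0, 0.603, 0.798, 0.0]
force: [0.6, 0.7, 1.3]
grip_width: 0.0277
```

```bash
python3 -m jog '[{"rotation":[0,0,0],"xyz":[0,0,-2],"grip":10},{"rotation":[0,0,0],"xyz":[0,0,-1.5],"grip":10},{"rotation":[0,0,0],"xyz":[0,0,0],"grip":10},{"rotation":[0,0,0],"xyz":[-2,0,0],"grip":10},{"rotation":[0,0,0],"xyz":[-5,0,0],"grip":10},{"rotation":[0,0,0],"xyz":[-5,0,0],"grip":10},{"rotation":[0,0,0],"xyz":[-5,0,0],"grip":10},{"rotation":[0,0,0],"xyz":[-5,0,0],"grip":10},{"rotation":[0,0,0],"xyz":[-7,0,0],"grip":10},{"rotation":[0,0,0],"xyz":[-8,0,0],"grip":10},{"rotation":[0,0,0],"xyz":[-8,0,0],"grip":10},{"rotation":[0,0,0],"xyz":[-8,0,0],"grip":10},{"rotation":[0,0,0],"xyz":[-5,0,0],"grip":10},{"rotation":[0,0,0],"xyz":[0,0,-10],"grip":10},{"rotation":[0,0,0],"xyz":[0,0,-15],"grip":10},{"rotation":[0,0,0],"xyz":[0,0,-20],"grip":10},{"rotation":[0,0,0],"xyz":[0,0,-20],"grip":10},{"rotation":[0,0,0],"xyz":[0,0,-10],"grip":10},{"rotation":[0,0,0],"xyz":[0,0,0],"grip":10},{"rotation":[0,0,0],"xyz":[0,0,0],"grip":10}]'
python3 - <<'E'
from h import *
p,d=snap('wrist','w4'); q,e=snap('scene','s4')
a=cv2.resize(p[150:300,155:355],None,fx=4,fy=4,interpolation=2)
cv2.imwrite('pics/c6.png',a[:,:,::-1])
cv2.imwrite('pics/c7.png',cv2.resize(q[120:260,200:380],None,fx=4,fy=4,interpolation=2)[:,:,::-1])
s=manip.read_state(); print(s['ee_pos'],s['force'],s['moment'])
E
```

```text
clock: 8.63
ee_pos: [0.6006, 0.0955, 0.1737]
orientation: [0.0, 0.603, 0.798, 0.0]
force: [-0.1, -0.0, -0.7]
grip_width: 0.0275
[0.59968682 0.0952987  0.17226429] [-0.29792571 -0.39450349 -0.01338539] [-0.00582682 -0.09114092  0.01914657]
```

View pics/c6.png

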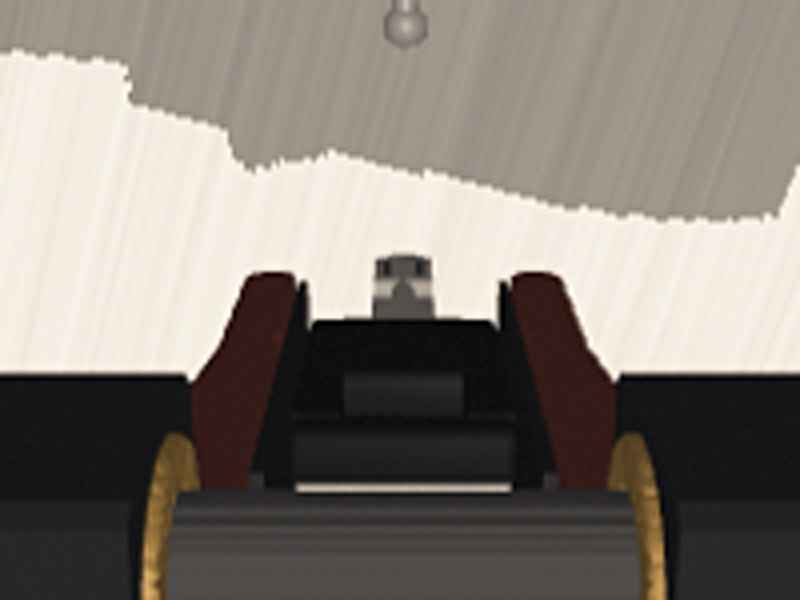

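View pics/c7.png

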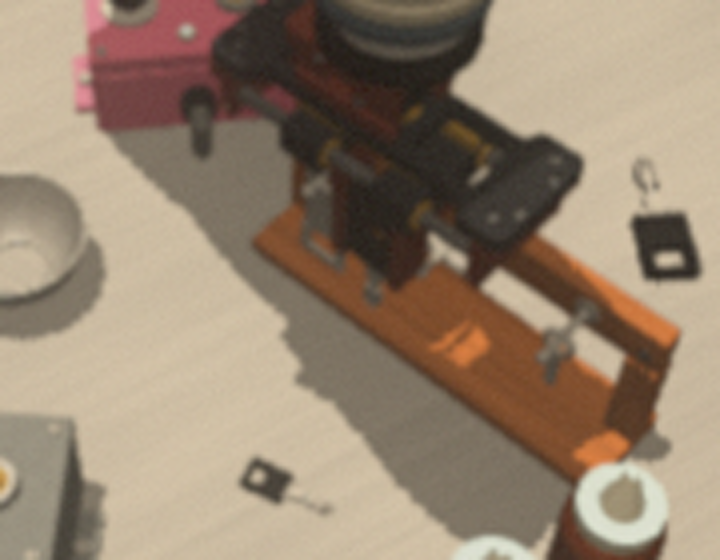

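```bash
python3 - <<'E'
from h import *
c=manip.camera_params('wrist'); M=np.array(c['mount'])
def T(x,y,zt):
    return onz(c,M,155+x/4-.4,150+y/4-.4,zt)*1000
for n,a in dict(tiptop=(403.5,255,.0599),tip_=(403.5,278,.0599),headfront=(404,482,-.0166),headrear=(404,425,-.0166),hl=(295,450,-.0166),hr=(515,450,-.0166),headbotrear=(404,322,.0214),hbl=(313,322,.0214),hbr=(495,322,.0214),slotb=(404,415,-.0),)  .items(): print(n,T(*a).round(2))
p=np.load('pics/w4.npz')['p']
cv2.imwrite('pics/c8.png',cv2.resize(p[208:250,235:277],None,fx=14,fy=14,interpolation=2)[:,:,::-1])
E
```

```text
tiptop [-0.25 -0.64 59.9 ]
tip_ [-4.72 -0.64 59.9 ]
headfront [ -3.86  -0.53 -16.6 ]
headrear [  3.69  -0.54 -16.6 ]
hl [  0.38 -13.66 -16.6 ]
hr [  0.43  12.83 -16.6 ]
headbotrear [ 1.82 -0.54 21.4 ]
hbl [  1.8  -14.34  21.4 ]
hbr [ 1.84 13.24 21.4 ]
slotb [-3.1  -0.53  0.  ]
```

View pics/c8.png

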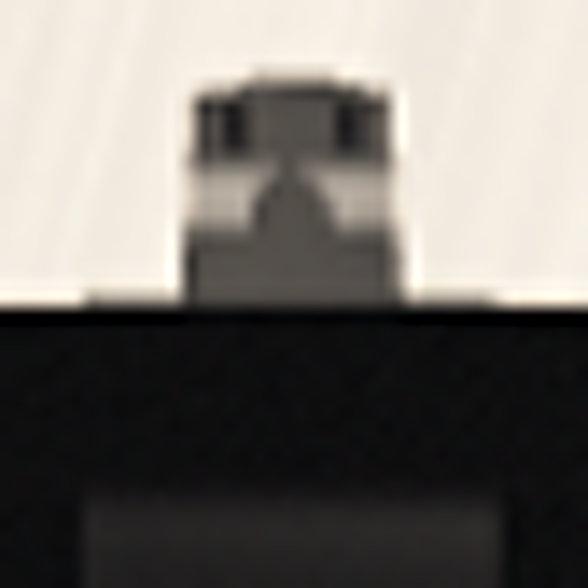

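The key is held upright off the peg (head at crop (404,455), tip at (404,258)), and the opener and small key still hang. I carry it over the switch.

```bash
python3 -m jog '[{"rotation":[0,0,0],"xyz":[-8,-4,0],"grip":10},{"rotation":[0,0,0],"xyz":[-20,-9,0],"grip":10},{"rotation":[0,0,0],"xyz":[-20,-9,0],"grip":10},{"rotation":[0,0,0],"xyz":[-20,-9,0],"grip":10},{"rotation":[0,0,0],"xyz":[-20,-9,0],"grip":10},{"rotation":[0,0,0],"xyz":[-20,-9,0],"grip":10},{"rotation":[0,0,0],"xyz":[-20,-9,0],"grip":10},{"rotation":[0,0,0],"xyz":[-20,-9,0],"grip":10},{"rotation":[0,0,0],"xyz":[-20,-9,0],"grip":10},{"rotation":[0,0,0],"xyz":[-20,-8,0],"grip":10},{"rotation":[0,0,0],"xyz":[-19,-7,0],"grip":10},{"rotation":[0,0,-6.3],"xyz":[0,0,0],"grip":10},{"rotation":[0,0,-6.3],"xyz":[0,0,0],"grip":10},{"rotation":[0,0,-6.3],"xyz":[0,0,0],"grip":10},{"rotation":[0,0,-6.3],"xyz":[0,0,0],"grip":10},{"rotation":[0,0,-6.3],"xyz":[0,0,0],"grip":10},{"rotation":[0,0,-6.2],"xyz":[0,0,0],"grip":10},{"rotation":[0,0,0],"xyz":[0,0,0],"grip":10},{"rotation":[0,0,0],"xyz":[0,0,0],"grip":10}]'
python3 - <<'E'
from h import *
s=manip.read_state(); print(s['ee_pos'],s['orientation'])
p,d=snap('wrist','w5'); q,e=snap('scene','s5')
s=manip.read_state(); print(s['ee_pos'],s['orientation'],s['force'],s['moment'])
t,_=snap('top','t5')
s=manip.read_state(); print(s['ee_pos'],s['orientation'],s['clock'])
cv2.imwrite('pics/c9.png',cv2.resize(p[150:300,155:355],None,fx=4,fy=4,interpolation=2)[:,:,::-1])
cv2.imwrite('pics/c10.png',cv2.resize(q[180:290,120:270],None,fx=5,fy=5,interpolation=2)[:,:,::-1])
E
```

```text
clock: 10.32
ee_pos: [0.5687, -0.129, 0.1723]
orientation: [-0.001, 0.315, 0.949, -0.0]
force: [0.9, 0.5, -0.3]
grip_width: 0.0279
[ 0.56865781 -0.1289548   0.17234893] [-7.68239777e-04  3.14606464e-01  9.49221879e-01 -7.91093872e-05]
[ 0.56894994 -0.12881807  0.17267298] [-4.56059992e-04  3.14373684e-01  9.49299203e-01 -5.17666408e-05] [ 0.92689052  0.04804199 -0.06018235] [-0.01514277 -0.09652938 -0.01911326]
[ 0.56903806 -0.12878581  0.17279197] [-3.34444262e-04  3.14084987e-01  9.49394811e-01 -3.32899037e-05] 10.4667
```

View pics/c9.png

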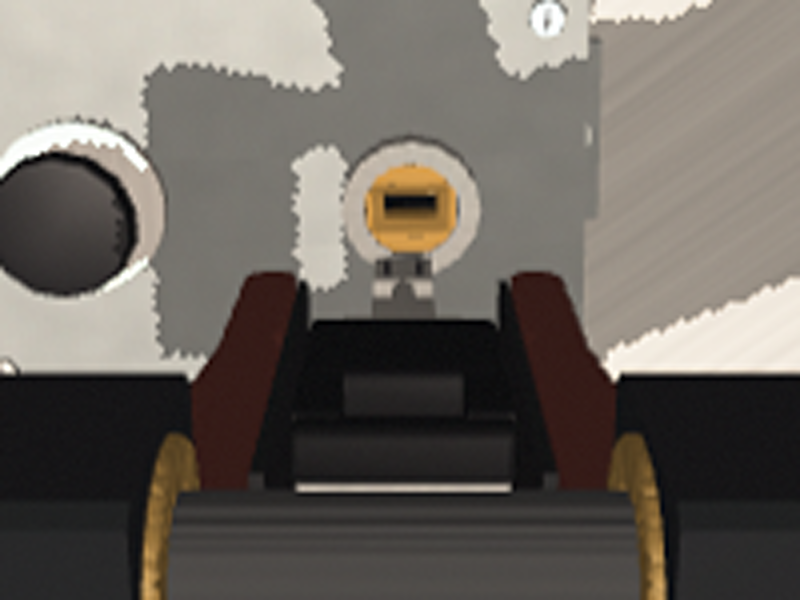

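View pics/c10.png

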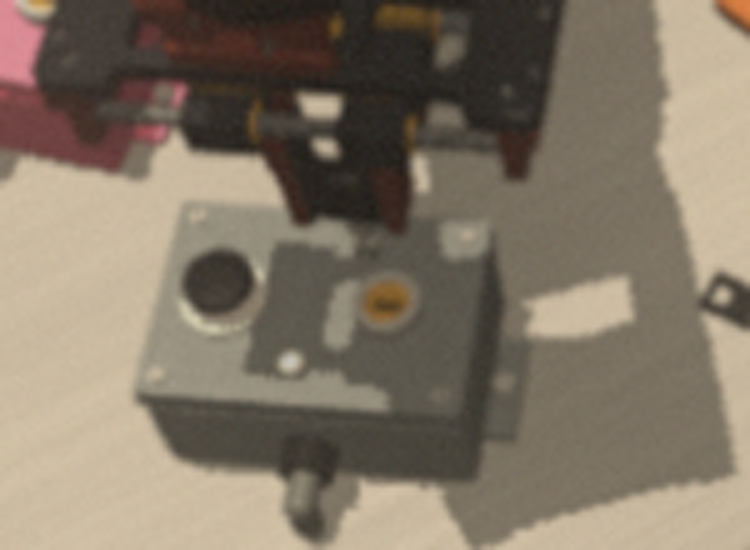

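Key and plug are now in the same wrist frame (plug at crop (411,210), tip at (404,257)). I measure both in tool axes.

```bash
python3 - <<'E'
from h import *
p,d,cw,W=load('wrist','w5'); c=cw; M=np.array(c['mount']); z=np.load('pics/w5.npz')
hsv=cv2.cvtColor(p,cv2.COLOR_RGB2HSV)
m=cv2.inRange(hsv,(8,110,60),(35,255,255)); mm=np.zeros_like(m); mm[186:216,244:272]=m[186:216,244:272]
cs,_=cv2.findContours(mm,0,1); k=max(cs,key=cv2.contourArea); e=cv2.fitEllipse(k); print(e)
zt=z['pos'][2]-.079
print('plug tool mm',onz(c,M,*e[0],zt)*1000,'world',onz(c,W,*e[0],.079))
# slot pixels and collar
s=np.zeros_like(m); s[195:207,248:268]=(p[195:207,248:268].max(2)<50)*255; ys,xs=np.nonzero(s); print('slot',xs.mean(),ys.mean(),xs.min(),xs.max(),ys.min(),ys.max(),onz(c,M,xs.mean(),ys.mean(),zt+.004)*1000)
for v in (213.4,213.75,214.8): print('tip',v,onz(c,M,255.6,v,.0599)*1000, 'z54.4',onz(c,M,255.6,v,.0544)*1000)
cv2.imwrite('pics/c11.png',cv2.resize(p[185:230,235:280],None,fx=13,fy=13,interpolation=2)[:,:,::-1])
b=cv2.resize(load('top','t5')[0][140:230,290:390],None,fx=5,fy=5); cv2.imwrite('pics/c12.png',b[:,:,::-1])
E
```

```text
((257.2741394042969, 201.8320770263672), (21.191036224365234, 22.31844711303711), 91.66395568847656)
plug tool mm [-0.56382421  1.07313549 93.34892695] world [ 0.56960986 -0.12839952  0.079     ]
slot 257.0 200.0 251 263 199 201 [-7.54357731e-02  8.57951548e-01  9.73489270e+01]
tip 213.4 [ 0.19789635 -0.34276482 59.9       ] z54.4 [ 2.01589248 -0.34484746 54.4       ]
tip 213.75 [-0.07260389 -0.34238572 59.9       ] z54.4 [ 1.75266387 -0.34447856 54.4       ]
tip 214.8 [-0.88511952 -0.34124698 59.9       ] z54.4 [ 0.96199043 -0.34337043 54.4       ]
```

View pics/c11.png

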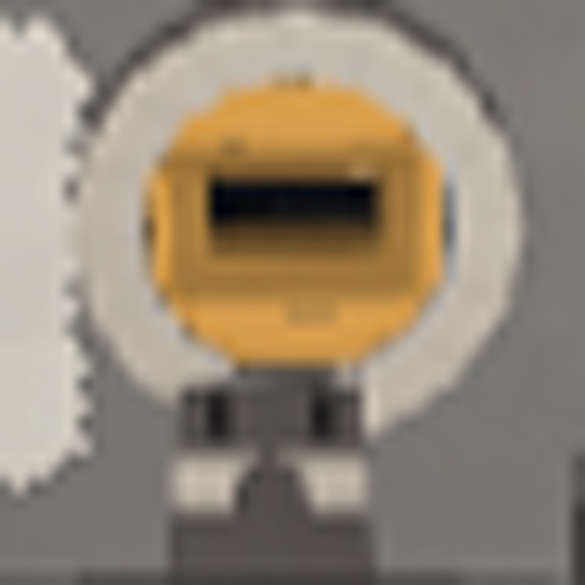

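Correction is dx +0.3 and dy +1.3 mm. I descend to just short of the pins and watch the force.

```bash
python3 -m jog '[{"rotation":[0,0,0],"xyz":[0.3,1.3,0],"grip":10},{"rotation":[0,0,0],"xyz":[0,0,6],"grip":10},{"rotation":[0,0,0],"xyz":[0,0,8],"grip":10},{"rotation":[0,0,0],"xyz":[0,0,8],"grip":10},{"rotation":[0,0,0],"xyz":[0,0,5],"grip":10},{"rotation":[0,0,0],"xyz":[0,0,3],"grip":10},{"rotation":[0,0,0],"xyz":[0,0,2],"grip":10},{"rotation":[0,0,0],"xyz":[0,0,2],"grip":10},{"rotation":[0,0,0],"xyz":[0,0,2],"grip":10},{"rotation":[0,0,0],"xyz":[0,0,0],"grip":10}]'; python3 -m jog '[{"rotation":[0,0,0],"xyz":[0,0,2],"grip":10},{"rotation":[0,0,0],"xyz":[0,0,2],"grip":10},{"rotation":[0,0,0],"xyz":[0,0,0],"grip":10}]'
```

```text
clock: 11.3
ee_pos: [0.5698, -0.1274, 0.1369]
orientation: [-0.0, 0.313, 0.95, -0.0]
force: [0.5, -1.0, -0.1]
grip_width: 0.0275
clock: 11.55
ee_pos: [0.5697, -0.1274, 0.133]
orientation: [-0.0, 0.313, 0.95, -0.0]
force: [-0.0, -1.3, -0.4]
grip_width: 0.0277
```

```bash
python3 -m jog '[{"rotation":[0,0,0],"xyz":[0,0,2],"grip":10},{"rotation":[0,0,0],"xyz":[0,0,2],"grip":10},{"rotation":[0,0,0],"xyz":[0,0,2],"grip":10},{"rotation":[0,0,0],"xyz":[0,0,1],"grip":10},{"rotation":[0,0,0],"xyz":[0,0,0],"grip":10}]'
python3 - <<'E'
from h import *
p,d=snap('wrist','w6'); q,e=snap('scene','s6')
s=manip.read_state(); print(s['force'],s['moment'])
cv2.imwrite('pics/c13.png',np.hstack([cv2.resize(p[150:300,180:330],None,fx=2.6,fy=2.6,interpolation=2),cv2.resize(q[200:290,150:240],(390,390),interpolation=2)])[:,:,::-1])
E
```

```text
clock: 11.97
ee_pos: [0.5696, -0.1274, 0.1258]
orientation: [-0.0, 0.313, 0.95, -0.0]
force: [-0.4, 0.3, -0.4]
grip_width: 0.0277
[-0.46409204 -0.98886207  0.02060805] [ 0.05093732 -0.14314391 -0.03839471]
```

View pics/c13.png

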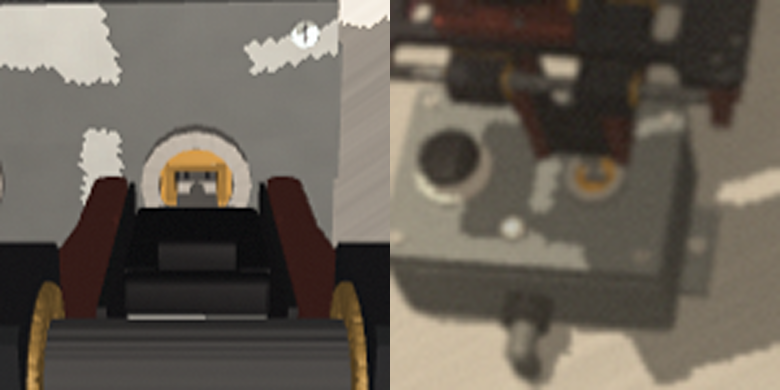

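The blade has entered the slot cleanly (crop (196,185)), about 13 mm deep, with no side force. I work it past the pins with small turns to and fro.

```bash
python3 -m jog '[{"rotation":[0,0,3],"xyz":[0,0,1],"grip":10},{"rotation":[0,0,-6],"xyz":[0,0,1],"grip":10},{"rotation":[0,0,6],"xyz":[0,0,1],"grip":10},{"rotation":[0,0,-6],"xyz":[0,0,1],"grip":10},{"rotation":[0,0,6],"xyz":[0,0,1],"grip":10},{"rotation":[0,0,-6],"xyz":[0,0,1],"grip":10},{"rotation":[0,0,3],"xyz":[0,0,0],"grip":10}]'; python3 -m jog '[{"rotation":[0,0,4],"xyz":[0,0,1],"grip":10},{"rotation":[0,0,-7],"xyz":[0,0,1],"grip":10},{"rotation":[0,0,6],"xyz":[0,0,1],"grip":10},{"rotation":[0,0,-6],"xyz":[0,0,1],"grip":10},{"rotation":[0,0,3],"xyz":[0,0,0],"grip":10}]'
```

```text
clock: 12.65
ee_pos: [0.5698, -0.1275, 0.1201]
orientation: [-0.0, 0.31, 0.951, -0.0]
force: [-0.3, -0.1, -0.2]
grip_width: 0.028
clock: 13.07
ee_pos: [0.5695, -0.1281, 0.1164]
orientation: [-0.0, 0.31, 0.951, -0.001]
force: [-2.6, -4.0, 1.0]
grip_width: 0.0278
```

```bash
python3 -m jog '[{"rotation":[0,0,3],"xyz":[0,-0.4,1],"grip":10},{"rotation":[0,0,-6],"xyz":[0,0,1],"grip":10},{"rotation":[0,0,6],"xyz":[0,0,1],"grip":10},{"rotation":[0,0,-6],"xyz":[0,0,1],"grip":10},{"rotation":[0,0,3],"xyz":[0,0,0],"grip":10}]'; python3 -m jog '[{"rotation":[0,0,4],"xyz":[0,0,1],"grip":10},{"rotation":[0,0,-7],"xyz":[0,0,1],"grip":10},{"rotation":[0,0,6],"xyz":[0,0,1],"grip":10},{"rotation":[0,0,-6],"xyz":[0,0,1],"grip":10},{"rotation":[0,0,3],"xyz":[0,0,0],"grip":10}]'
```

```text
clock: 13.48
ee_pos: [0.5698, -0.1281, 0.1125]
orientation: [0.0, 0.31, 0.951, -0.0]
force: [-1.0, -0.1, 0.0]
grip_width: 0.0278
clock: 13.9
ee_pos: [0.57, -0.1278, 0.1087]
orientation: [0.001, 0.31, 0.951, 0.0]
force: [0.1, 0.3, 0.4]
grip_width: 0.0278
```

```bash
python3 -m jog '[{"rotation":[0,0,3],"xyz":[0,0,0.7],"grip":10},{"rotation":[0,0,-6],"xyz":[0,0,0.7],"grip":10},{"rotation":[0,0,3],"xyz":[0,0,0.6],"grip":10},{"rotation":[0,0,0],"xyz":[0,0,0],"grip":10}]';python3 -m jog '[{"rotation":[0,0,0],"xyz":[0,0,0.7],"grip":10},{"rotation":[0,0,0],"xyz":[0,0,0],"grip":10}]'
python3 - <<'E'
from h import *
p,d=snap('wrist','w7'); q,e=snap('scene','s7')
s=manip.read_state(); print(s['ee_pos'],s['force'],s['moment'])
cv2.imwrite('pics/c14.png',np.hstack([cv2.resize(p[150:300,180:330],None,fx=2.6,fy=2.6,interpolation=2),cv2.resize(q[200:290,150:240],(390,390),interpolation=2)])[:,:,::-1])
E
```

```text
clock: 14.23
ee_pos: [0.5701, -0.1278, 0.1065]
orientation: [0.001, 0.314, 0.949, 0.0]
force: [1.4, 0.5, 0.3]
grip_width: 0.0279
clock: 14.4
ee_pos: [0.5701, -0.1279, 0.106]
orientation: [0.001, 0.313, 0.95, 0.0]
force: [-0.9, 0.6, 5.0]
grip_width: 0.0278
[ 0.57008785 -0.12783473  0.1060083 ] [-0.91486147  0.35813631  4.59210269] [ 0.08093885 -0.10264826  0.03797205]
```

View pics/c14.png

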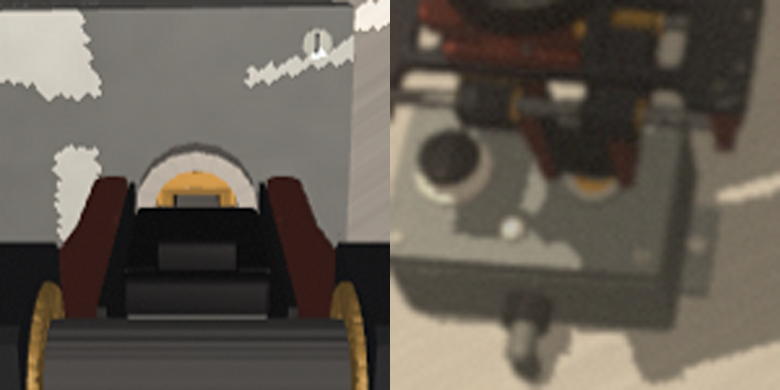

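There is floor contact (5 N) at the predicted height, the head hasn't slipped in the pads, and the plug is unturned. I firm up the push and start the turn.

```bash
python3 -m jog '[{"rotation":[0,0,0],"xyz":[0,0,0.4],"grip":10},{"rotation":[0,0,0],"xyz":[0,0,0],"grip":10},{"rotation":[0,0,0],"xyz":[0,0,0],"grip":10}]'; python3 -m jog '[{"rotation":[0,0,5],"xyz":[0,0,0],"grip":10},{"rotation":[0,0,5],"xyz":[0,0,0],"grip":10},{"rotation":[0,0,5],"xyz":[0,0,0],"grip":10},{"rotation":[0,0,5],"xyz":[0,0,0],"grip":10},{"rotation":[0,0,5],"xyz":[0,0,0],"grip":10},{"rotation":[0,0,5],"xyz":[0,0,0],"grip":10},{"rotation":[0,0,0],"xyz":[0,0,0],"grip":10}]'
python3 - <<'E'
from h import *
s=manip.read_state(); print(s['ee_pos'],s['force'],s['moment'],s['joint_pos'][5])
E
```

```text
clock: 14.75
ee_pos: [0.5702, -0.1279, 0.1058]
orientation: [0.001, 0.313, 0.95, 0.0]
force: [-0.2, 0.9, 7.4]
grip_width: 0.0279
clock: 15.33
ee_pos: [0.5702, -0.1273, 0.1058]
orientation: [0.0, 0.55, 0.835, 0.001]
force: [-0.2, 2.9, 7.8]
grip_width: 0.0282
[ 0.5701854  -0.12732671  0.10580721] [-0.19812337  2.89586817  7.76751184] [ 0.59039153 -0.06199049  0.03268631] -0.6476471095557149
```

```bash
python3 -m jog '[{"rotation":[0,0,5],"xyz":[0,0,0],"grip":10},{"rotation":[0,0,5],"xyz":[0,0,0],"grip":10},{"rotation":[0,0,5],"xyz":[0,0,0],"grip":10},{"rotation":[0,0,5],"xyz":[0,0,0],"grip":10},{"rotation":[0,0,5],"xyz":[0,0,0],"grip":10},{"rotation":[0,0,5],"xyz":[0,0,0],"grip":10},{"rotation":[0,0,0],"xyz":[0,0,0],"grip":10}]'
python3 - <<'E'
from h import *
p,d=snap('wrist','w8'); q,e=snap('scene','s8')
s=manip.read_state(); print(s['ee_pos'],s['force'],s['moment'],s['joint_pos'][5])
cv2.imwrite('pics/c15.png',np.hstack([cv2.resize(p[150:300,180:330],None,fx=2.6,fy=2.6,interpolation=2),cv2.resize(q[200:290,150:240],(390,390),interpolation=2)])[:,:,::-1])
E
```

```text
clock: 15.92
ee_pos: [0.5706, -0.1274, 0.1058]
orientation: [0.001, 0.747, 0.665, 0.001]
force: [1.4, 3.0, 5.7]
grip_width: 0.0278
[ 0.57064797 -0.12738976  0.10583121] [1.43280922 2.95026498 5.82961448] [ 0.59964092 -0.29713838  0.06380961] -0.12852068570872036
```

View pics/c15.png

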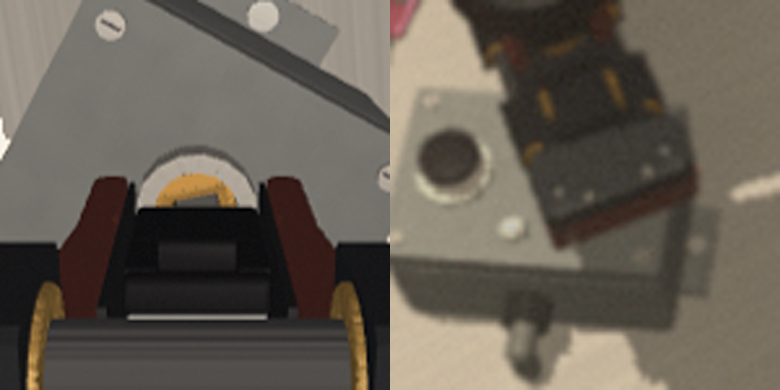

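The plug follows with about 10° of lag (the play) and the key stays straight in the pads. I continue to about 97°.

```bash
python3 -m jog '[{"rotation":[0,0,5],"xyz":[0,0,0],"grip":10},{"rotation":[0,0,5],"xyz":[0,0,0],"grip":10},{"rotation":[0,0,5],"xyz":[0,0,0],"grip":10},{"rotation":[0,0,5],"xyz":[0,0,0],"grip":10},{"rotation":[0,0,5],"xyz":[0,0,0],"grip":10},{"rotation":[0,0,5],"xyz":[0,0,0.2],"grip":10},{"rotation":[0,0,4],"xyz":[0,0,0.2],"grip":10},{"rotation":[0,0,3],"xyz":[0,0,0],"grip":10},{"rotation":[0,0,0],"xyz":[0,0,0],"grip":10},{"rotation":[0,0,0],"xyz":[0,0,0],"grip":10}]'
python3 - <<'E'
from h import *
p,d=snap('wrist','w9'); q,e=snap('scene','s9'); t,_=snap('top','t9')
s=manip.read_state(); print(s['ee_pos'],s['force'],s['moment'],s['joint_pos'][5])
o=s['orientation']; print('psi',2*np.degrees(np.arctan2(o[2],o[1])))
cv2.imwrite('pics/c16.png',cv2.resize(p[180:250,210:300],None,fx=8,fy=8,interpolation=2)[:,:,::-1])
E
```

```text
clock: 16.85
ee_pos: [0.5712, -0.1277, 0.1058]
orientation: [0.001, 0.919, 0.395, 0.001]
force: [2.3, 2.5, 7.8]
grip_width: 0.0278
[ 0.57118322 -0.12773814  0.10581499] [1.30860462 2.63583367 6.79045552] [ 0.34775582 -0.37893579  0.08601401] 0.5169832852827051
psi 46.56825980925341
```

View pics/c16.png

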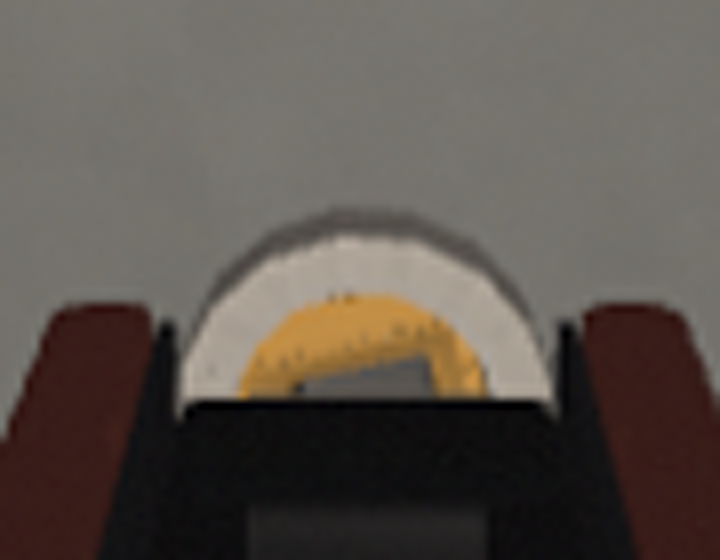

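View pics/s9.png

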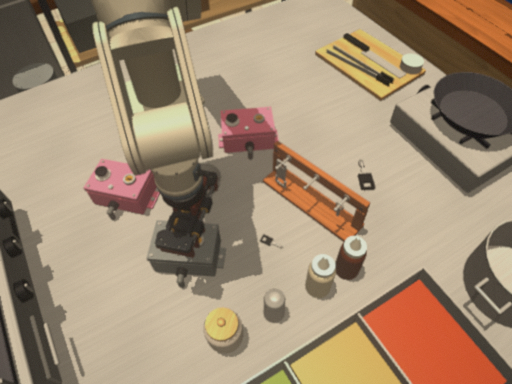

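```bash
python3 -m jog '[{"rotation":[0,0,0],"xyz":[0,0,0],"grip":10},{"rotation":[0,0,0],"xyz":[0,0,0],"grip":10},{"rotation":[0,0,0],"xyz":[0,0,0],"grip":10},{"rotation":[0,0,0],"xyz":[0,0,0],"grip":10},{"rotation":[0,0,0],"xyz":[0,0,0],"grip":10},{"rotation":[0,0,0],"xyz":[0,0,0],"grip":10},{"rotation":[0,0,0],"xyz":[0,0,0],"grip":10},{"rotation":[0,0,0],"xyz":[0,0,0],"grip":10},{"rotation":[0,0,0],"xyz":[0,0,0],"grip":10},{"rotation":[0,0,0],"xyz":[0,0,0],"grip":10}]'
python3 - <<'E'
from h import *
p,d=snap('wrist','w10'); q=load('wrist','w9')[0]
print('moved px',np.abs(p[180:250,210:300].astype(int)-q[180:250,210:300]).mean(), manip.read_state()['moment'])
p0=np.load('pics/scene0.npz')['p']; p1=np.load('pics/s9.npz')['p']
g=lambda a:a.astype(int)
for n,(u,v) in dict(bowl=(203,180),bottleA=(321,272),bottleB=(352,257),shaker=(274,303),crock=(223,326),smallkey=(341,208),opener=(281,172)).items(): print(n,np.abs(g(p0[v-15:v+15,u-15:u+15])-g(p1[v-15:v+15,u-15:u+15])).mean().round(1))
E
```

```text
clock: 17.83
ee_pos: [0.5712, -0.1277, 0.1058]
orientation: [0.001, 0.919, 0.395, 0.001]
force: [2.0, 2.0, 7.7]
grip_width: 0.0277
moved px 0.685978835978836 [ 0.34693773 -0.3756646   0.07040967]
bowl 62.4
bottleA 12.6
bottleB 9.6
shaker 11.2
crock 12.6
smallkey 10.2
opener 14.8
```

```bash
python3 - <<'E'
from h import *
cv2.imwrite('pics/c17.png',np.load('pics/t9.npz')['p'][:,:,::-1])
E
```

```text
(no output)
```

View pics/c17.png

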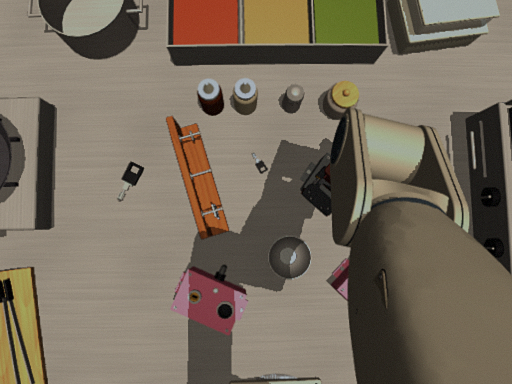

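The top view shows the bowl (289,257), bottles, shaker, crock, opener and small key all where they were. I hand in.

```bash
python3 -c "
from station import manip
manip.finish_job()"
```

```text
the job is handed in; nothing more can be done
```

The big key is in the grey box's key switch, fully home, turned clockwise and still gripped. I handed the job in at about 18 s of the 56 s allowed; no verdict was reported.

I took the key off the middle peg, worked it past the pins with small turns of about 3° to and fro, seated it on the floor, then turned the tool about 97°.

What the last checks showed:
- **Depth:** the tip is about 32.9 mm down by calculation (home is 32.5). It stands on the floor with about 7 N of push, and the key did not slip in the fingers.
- **Turn:** I read the plug angle from the wrist picture only. The slot lags the tool by 10–12°, so the plug is at about 85° (1.48 rad; 1.15 needed). The pose and grip (27.7 mm opening) held steady for a further second.
- **Bystanders:** the final top view shows the bottles, shaker, crock, opener and small key where they were. The picture comparison flagged a large change at the bowl only because the arm hides it in that view. The top view shows it in place.
- **Disagreement:** the top and wrist cameras put the keyway about 1.5 mm apart. I aligned using the wrist view, where key and plug show together. A sideways force of about 3 N remained at the end.

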